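Start the insulation tester's open-circuit check

ROBOT

A 6-joint arm with a two-finger parallel gripper is mounted at the origin on the work surface. World frame = base frame: x ahead of the robot, y to its left, z up, the work surface at z = 0. Lengths are in m, angles in rad, forces in N, time in s.
With the tool pointing down it reaches from about 0.25 to 0.725 m from the base axis. Payload 4 kg.
Tool frame: the origin (TCP) lies at the very end of the fingers, on their centre line; the grasp point (between the pads) lies 19 mm behind it; z points along the fingers, y is the direction in which the jaws open and shut (so a half turn about z gives the same grasp; the last joint's range is limited). The gripper opens to 85 mm and grips with 20 to 120 N. Pads are 22 mm wide; open, the fingers measure 114 mm over their backs; the gripper's body (76 mm by 85 mm) begins 54 mm behind the grasp point. The pads swing forward as they close: fully open they stand 13 mm farther back than shut.
Start: joints at [-1.17, 0.241, 0.005, 1.335, 0, 1.571], TCP at [0.195, -0.46, 0.231] pointing down, gripper open.
Joint ranges: [-2.72, 2.72], [-1.05, 1.87], [-1.09, 1.28], [-1.99, 2.15], [-1.42, 1.44], [-3.14, 3.14]. Speed limits (rad/s): [2.79, 2.79, 3.14, 3.14, 3.14, 3.14].

INTERFACE

Orientations are given as a rotation vector (axis times angle).
In Python, from bench import r gives the robot as it stands.
- The arm moves only by the tool step_arm, never from a script. Its argument "motion" is a list of rows, each a list of 7 numbers: the shift along the tool's x, y, z in units of 0.2 m (1.0 is 0.2 m), then the turn, a rotation vector about the tool's x, y, z in units of 360 degrees (1.0 is 360 degrees), then the opening, from 0 (shut) to 1 (fully open). A call has 1 to 12 rows; each row is the pose to reach, as a shift and turn from the pose commanded when the call began, along the tool's axes at that moment, turning the shorter way round; what a row does not reach only later rows make up. A row lasts 1/10 s, in which the tool goes at most 50 mm and 8.59 degrees, less where a joint would pass 70% of its speed; a pose out of reach is approached as far as the arm can. A call with a number of a shift or a turn outside -1 to 1 is refused whole. A call with a gripper value outside its range is refused whole. The fingers move at their own pace and stop on an object; the grip force is fixed at half the most. Time passes only in rows, so rows that repeat a pose let the fingers close. It gives the time, the measured TCP pose, the force and the opening at its end, in the units of the state.
- r.state(): the state, without advancing time (a new reading comes with each control period).
- r.camera(name): name is "scene" or "top" or "wrist"; returns a dict with "frame" (420x560x3 uint8, red, green, blue), "mtx" (3x3 intrinsics, pixels), "position" and "attitude" of the camera in the world. Camera axes: x right, y up, looking along -z (the intrinsics and any distortion apply to the point x, -y, -z); pixel columns grow to the right and rows downward; lengths in m; the calibration is good to about 2 mm. The wrist camera is an equidistant fisheye: a pixel r from the principal point sees the ray r / f radians off the axis. A picture is of the moment at which its call begins. There is no depth.
- r.finish_job(): hands the job in, once; it reports no verdict.
Trained networks look in a picture, given as the dict that the camera call returned (one of the last four; its "shot" number tells which), for a name from the list of things; names that differ only in an ending like _2 or _b are one class to them, and where a whole thing is asked for, a point or a joint stands for the part that bears it (a point fixed in the world has none). Each returns a list of dicts, best first, with "conf" (0 to 1); they miss things now and then, are a little off and sometimes report something else, mostly with a low value. They report only what shows in the picture. A call takes as long as a camera call.
- r.recognise(picture, thing): "point" ([column, row] in pixels, amid what is visible of it).
- r.trace(picture, thing): "pixels" (420x560 bool, what is visible of it) and "point" ([column, row] in pixels, amid what is visible of it).
- r.mark_of(picture, thing): "point" ([column, row] in pixels: a listed point, or the origin of a listed thing).
The state is a dict: "time_s": time; "qpos": joint angles; "joint_velocities": joint speeds; "joint_torque": joint torques, N m; "ee_pos": TCP position; "ee_rot": TCP orientation; "wrist_force": force on the tool from outside, world axes, zero at the start; "wrist_torque": the same for the moment, N m; "opening": finger opening in m.
Only numpy, scipy, OpenCV 4.12 (cv2) and the standard library are available. Lean on these libraries where they do the work, as an engineer would, in place of code of your own. Each camera call takes 0.05 s, during which the arm holds its last target. There are 200 camera calls.

TASK

Start the pre-use open-circuit check on the insulation tester in the open case, using light fingertip presses: tip the power rocker fully over by pressing its raised end, then press the middle one of the three square voltage keys fully down (it stays in), then press the big round test button well in and let it spring back. Do it in that order, leave the other two voltage keys and the dial as they are, and do not pick up or shift the tape roll, multimeter or screwdriver.

Things in the scene. Friction and masses are not known exactly. Their poses are not given: they have to be found in the camera images.
- tester: Insulation tester built into the lower half of an open orange case, 300 x 400 mm, fixed on the bench. Origin: centre of its underside; x to the rear (lid hinge), y to its left seen from the carrying handle, which faces the robot within 0.4 rad; z up. A flat grey panel lies at z = 105 mm inside a rim 12 mm higher. Front half, left to right: rocker, three square keys, round test button.
- power (a joint): Angle of the power rocker's switch (rad): 0 = off, rear end raised; 0.36 = on, rear end down at its stop. It stays where it is left; about 3 N on the rear end tips it. At the stop the paddle gives up to 2 mm further on its spring (4 to 10 N).
- power_press (a point): Where to press the rocker: on its raised rear half, 15 mm behind the pivot; moves with it, about 5 mm down. Grey shallow V paddle, 44 mm long front to back, 24 mm wide, at case x -55, y 140. Off: front half level, 8 mm above the panel, rear half sloping up to 16 mm at its tip. On: rear half level, 8 mm above the panel. Its black frame is 4 mm high.
- volt_left (a joint): Depth (m) of the left voltage key: 0 = up. To be left up.
- volt_middle (a joint): Depth (m) of the middle voltage key: 0 = up, 0.006 = fully in. It latches: it stays down where it is left. About 2.5 N moves it. When fully in, its cap gives up to 3 mm further on a spring (4 to 10 N).
- volt_right (a joint): Depth (m) of the right voltage key: 0 = up. To be left up.
- volt_middle_top (a point): Centre of the top of the middle voltage key. Three like grey keys, 18 mm square, in a row across the case (x -55, y 65, 20, -25 mm), tops 12 mm above the panel when up, in black frames 2 mm high.
- test (a joint): Depth (m) of the test button: 0 = out, 0.009 = fully in. A spring pushes it back: 1.2 N to start, 3.6 N at 4 mm, 6.6 N fully in.
- test_top (a point): Centre of the top of the test button: grey, round, 32 mm in diameter, the largest button, at the panel's right (case x -55, y -115 mm); top 15 mm above the panel when out, in a black ring 4 mm high.
- dial_mark (a point): White pointer end on top of the black rotary dial (40 mm in diameter, 24 mm tall, at case x 50, y -45 mm), 17 mm from its axis. It may start at any setting, turns easily and is to be left as it is.
- tape_roll: Loose roll of black tape, 52 mm outside diameter, 19 mm high, lying flat on the right rear part of the panel. Origin: centre of its underside.
- multimeter: Loose orange handheld multimeter, 190 x 88 mm, 45 mm high, lying on the bench left of the case. Origin: centre of its underside.
- screwdriver: Loose screwdriver, grey handle, 200 mm long, lying on the bench right of the case, handle towards the robot. Its x axis runs along it.

How it is judged:
On the way, in this order (a step that is already met when the one before it is completed fails the run):
1. the power rocker is tipped over to on (value of joint power above 0.26 rad), for 0.1 s.
2. the middle voltage key is pressed down (value of joint volt_middle above 0.004 m), for 0.1 s.
3. the test button is pressed in (value of joint test above 0.004 m), for 0.04 s.
At the end, for the whole second after the job is handed in: Rocker on (over 0.26 rad), middle voltage key at least 4 mm down, test button pressed at least 4 mm after that and out again (within 1.5 mm); other keys up (within 2 mm), dial pointer end within 6 mm and the loose things within 20 mm of where they were (value of joint power above 0.26 rad and value of joint volt_middle above 0.004 m and value of joint test below 0.0015 m and value of joint each of volt_left, volt_right below 0.002 m and distance of dial_mark from where it was at the start of the episode below 0.006 m and distance of each of tape_roll, multimeter, screwdriver from where it was at the start of the episode below 0.02 m); the robot touches nothing.
It fails at once if the middle voltage key or the test button is pressed (over 3 mm) before the rocker is on (value of joint power below 0.26 rad and value of joint any of volt_middle, test above 0.003 m).
It fails at once if the test button is pressed (over 3 mm) before the middle voltage key is down (value of joint volt_middle below 0.004 m and value of joint test above 0.003 m).
It fails at once if another voltage key is pressed (over 2 mm) or the dial is turned (pointer end moved over 6 mm) (value of joint any of volt_left, volt_right above 0.002 m or distance of dial_mark from where it was at the start of the episode above 0.006 m).
It fails at once if the tester is pressed harder than lightly (over 20 N) (contact force between any of the fingers, the arm and tester above 20 N).
It fails at once if the tape roll, multimeter or screwdriver is picked up or shifted over 20 mm (distance of any of tape_roll, multimeter, screwdriver from where it was at the start of the episode above 0.02 m).
It also fails if it takes over 35 s, if anything falls off the work surface, if the arm or the gripper's body presses on something with over 40 N, if the wrist force passes 120 N, or if a joint passes its speed limit or range.

## Working session

There is one attempt and no reset: what is moved stays moved. The work goes in short steps, Python scripts to look and compute and a tool call to move; the robot and the scene stay as the last step left them, time stands still between calls to the robot, and variables do not carry over. Pictures are saved under pics/ and viewed, about 8 in all and at most 12, crops included, and the job is handed in when it is done.

Besides the shell and the picture viewer there is one more tool, called after ">>>" as a command line: name --pt "numbers of a row" for each row, then --argument value for the rest. step_arm: Moves the arm, as the interface text tells. Shifts and turns lie within -1 to 1; 1 stands for 0.2 m of shift or 360 degrees of turn. Its arguments: {"type":"object","properties":{"motion":{"type":"array"}},"required":["motion"]}

```bash
mkdir -p pics; cat > h.py <<'E'
import numpy as np,cv2
from scipy.spatial.transform import Rotation as R
from bench import r
def att(a):
    a=np.array(a,float)
    return a if a.shape==(3,3) else (R.from_rotvec(a).as_matrix() if a.size==3 else R.from_quat(a).as_matrix())
def ray(c,px,fish=False):
    K=np.array(c["mtx"]);x=(px[0]-K[0,2])/K[0,0];y=(px[1]-K[1,2])/K[1,1]
    if fish:
        t=np.hypot(x,y);s=np.sin(t)/t if t>1e-9 else 1;d=np.array([x*s,-y*s,-np.cos(t)])
    else: d=np.array([x,-y,-1.])
    return np.array(c["position"]),att(c["attitude"])@d
def atz(c,px,z,fish=False):
    p,d=ray(c,px,fish);return p+d*(z-p[2])/d[2]
E
python3 - <<'E'
from h import *
print(r.state())
for n in ("top","scene"):
    c=r.camera(n);cv2.imwrite(f"pics/{n}0.png",c["frame"][:,:,::-1]);print(n,c["mtx"],c["position"],c["attitude"],[k for k in c])
    for t,z in(("tester",0),("power_press",.116),("volt_left",.117),("volt_middle_top",.117),("volt_right",.117),("test_top",.12),("dial_mark",.129)):
        for o in r.mark_of(c,t)[:2] if t not in("volt_left","volt_right") else r.recognise(c,t)[:3]: print(t,np.round(o["point"],1),round(o["conf"],2),atz(c,o["point"],z).round(4))
E
```

```text
{'time_s': 0.0, 'qpos': array([-1.17001866e+00,  2.41416008e-01,  3.70416418e-03,  1.33522949e+00,
       -2.87286346e-05,  1.57078407e+00]), 'joint_velocities': array([ 0.00019236,  0.00155485, -0.00238989, -0.00030802, -0.00087564,
       -0.0006707 ]), 'joint_torque': array([ 5.88818602e-04, -3.72319186e+01,  2.52407831e+01,  1.70753984e-02,
       -9.72264820e-05, -8.00826626e-06]), 'ee_pos': array([ 0.19480398, -0.45977995,  0.23040382]), 'ee_rot': array([-3.07666870e+00, -6.24936877e-01,  7.14401133e-04]), 'wrist_force': array([ 0.12688866, -1.22118604, -0.39532184]), 'wrist_torque': array([ 0.02148457,  0.02367855, -0.00653097]), 'opening': 0.08546515045676757}
top [[386.22466738   0.         273.16099923]
 [  0.         386.22466738 204.10853578]
 [  0.           0.           1.        ]] [0.35039128 0.01311033 1.10863005] [ 0.18709668 -0.17403622 -1.53315285] ['frame', 'mtx', 'position', 'attitude', 'shot']
tester [273.8 208. ] 0.93 [0.5992 0.0242 0.    ]
power_press [217.5 205.4] 0.54 [0.5758 0.1719 0.116 ]
power_press [138.7 241.5] 0.19 [0.4741 0.3696 0.116 ]
volt_middle_top [261.4 221.1] 0.52 [0.5369 0.0544 0.117 ]
test_top [318.2 222.2] 0.61 [ 0.5379 -0.0935  0.12  ]
dial_mark [288.7 176.4] 0.63 [ 0.6572 -0.0139  0.129 ]
scene [[444.7800634    0.         274.94860638]
 [  0.         444.7800634  211.40468529]
 [  0.           0.           1.        ]] [1.28289394 0.27857196 0.98437056] [0.46660358 0.67554656 1.85180315] ['frame', 'mtx', 'position', 'attitude', 'shot']
tester [273.9 237.9] 0.71 [ 0.5962  0.0117 -0.    ]
power_press [335.9 219.1] 0.68 [0.5649 0.1671 0.116 ]
power_press [429.9 251.9] 0.54 [0.5802 0.4035 0.116 ]
volt_left [278.5 196.2] 0.5 [0.546  0.0048 0.117 ]
volt_middle_top [294.2 206.3] 0.51 [0.564  0.0551 0.117 ]
test_top [248.6 185.9] 0.64 [ 0.5432 -0.0819  0.12  ]
dial_mark [257.5 224.6] 0.7 [ 0.663  -0.0057  0.129 ]
dial_mark [428.3 254. ] 0.53 [0.5982 0.3991 0.129 ]
```

View pics/top0.png

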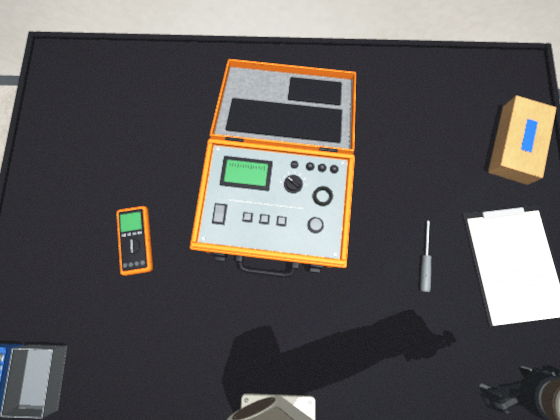

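View pics/scene0.png

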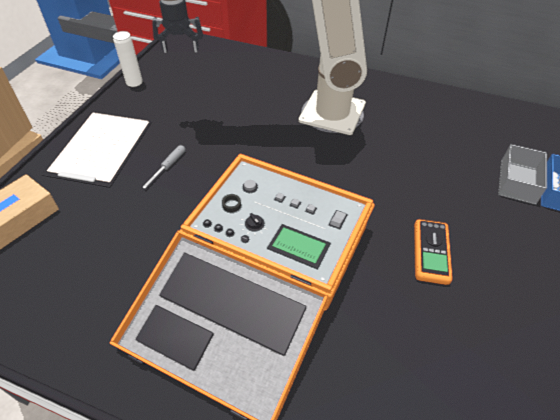

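The top view shows the rocker at (220,213), the keys at (248,217), (264,219) and (281,221), and the test button at (316,225). The scene view shows the rocker at (339,218), the keys at (311,209), (295,204) and (279,198), and the test button at (250,186). I'll fit the case pose to these.

```bash
cat >> h.py <<'E'
CP={"rock":[-.055,.14,.113],"kl":[-.055,.065,.117],"km":[-.055,.02,.117],"kr":[-.055,-.025,.117],"test":[-.055,-.115,.12],"press":[-.070+.030,.14,.118]}
def world(q,p):
    c,s=np.cos(q[2]),np.sin(q[2]);return np.array([q[0]+c*p[0]-s*p[1],q[1]+s*p[0]+c*p[1],p[2]])
def proj(c,X,fish=False):
    v=att(c["attitude"]).T@(X-np.array(c["position"]));K=np.array(c["mtx"]);x,y,z=v[0],-v[1],-v[2]
    if fish: h=np.hypot(x,y);t=np.arctan2(h,z);a,b=x/h*t,y/h*t
    else: a,b=x/z,y/z
    return np.array([K[0,0]*a+K[0,2],K[1,1]*b+K[1,2]])
from scipy.optimize import least_squares
def fit(obs,fish=False,q0=(.6,.02,-.1)):
    f=lambda q:np.concatenate([proj(c,world(q,CP[k]),fish)-p for c,k,p in obs])
    s=least_squares(f,q0,loss="soft_l1");return s.x,f(s.x).reshape(-1,2)
E
python3 - <<'E'
from h import *
t=r.camera("top");s=r.camera("scene")
T={"rock":(220,213),"kl":(248,217),"km":(264,219),"kr":(281,221),"test":(316,225)}
S={"rock":(339,218),"kl":(311,209),"km":(295,204),"kr":(279,198),"test":(250,186)}
ot=[(t,k,np.array(v)) for k,v in T.items()];os=[(s,k,np.array(v)) for k,v in S.items()]
for o in(ot,os,ot+os):
    q,e=fit(o);print(q.round(4),e.round(1).tolist())
for k in CP:print(k,world(q,CP[k]).round(4))
st=r.state();M=R.from_rotvec(st["ee_rot"]).as_matrix();print(M.round(3))
tgt=np.append(world(q,[-.055,.05,0])[:2],.24)
print("shift units",(M.T@(tgt-st["ee_pos"])/.2).round(3))
for x in((1,0),(0,1)):
    xa=np.array([np.cos(q[2]),np.sin(q[2]),0]) if x[0] else np.array([-np.sin(q[2]),np.cos(q[2]),0])
    for sg in(1,-1):
        X=xa*sg;Z=np.array([0,0,-1.]);W=np.column_stack([X,np.cross(Z,X),Z]);print(x,sg,(R.from_matrix(M.T@W).as_rotvec()/2/np.pi).round(3))
E
```

```text
[ 0.596   0.0211 -0.1007] [[-0.6, 0.3], [-0.5, -0.4], [0.5, -0.2], [0.6, 0.0], [0.0, 0.2]]
[ 0.6066  0.0306 -0.0613] [[-0.2, 1.2], [0.3, -0.3], [0.2, -0.8], [0.4, -0.3], [-1.2, 0.4]]
[ 0.5975  0.024  -0.0965] [[-1.6, -0.1], [-1.5, -0.9], [-0.5, -0.7], [-0.4, -0.6], [-1.0, -0.5], [-1.7, -0.5], [-0.6, -2.6], [-0.4, -3.5], [0.1, -3.3], [-0.8, -3.3]]
rock [0.5562 0.1687 0.113 ]
kl [0.549 0.094 0.117]
km [0.5447 0.0492 0.117 ]
kr [0.5403 0.0044 0.117 ]
test [ 0.5317 -0.0852  0.12  ]
press [0.5712 0.1672 0.118 ]
[[ 0.921  0.39   0.   ]
 [ 0.39  -0.921 -0.   ]
 [ 0.     0.    -1.   ]]
shift units [ 2.675 -1.796 -0.043]
(1, 0) 1 [ 0.    -0.     0.079]
(1, 0) -1 [ 0.     0.    -0.421]
(0, 1) 1 [ 0.     0.    -0.171]
(0, 1) -1 [ 0.    -0.     0.329]
```

>>> step_arm --pt "1 -0.67 0 0 0 -0.171 0" --pt "1 -0.67 0 0 0 -0.171 0" --pt "1 -0.67 0 0 0 -0.171 0" --pt "1 -0.67 0 0 0 -0.171 0" --pt "1 -0.67 0 0 0 -0.171 0" --pt "1 -0.67 0 0 0 -0.171 0" --pt "1 -0.67 0 0 0 -0.171 0" --pt "1 -0.67 0 0 0 -0.171 0"

```text
time_s: 1.7
ee_pos: [0.3273, -0.2585, 0.2315]
ee_rot: [2.322, 2.115, 0.0]
wrist_force: [0.3, -0.4, 0.3]
opening: -0.0001
```

>>> step_arm --pt "0.87 0.465 0 0 0 0 0" --pt "0.87 0.465 0 0 0 0 0" --pt "0.87 0.465 0 0 0 0 0" --pt "0.87 0.465 0 0 0 0 0"

```text
time_s: 2.1
ee_pos: [0.437, -0.0935, 0.2315]
ee_rot: [2.329, 2.107, 0.001]
wrist_force: [1.1, -1.4, -0.5]
opening: 0.0002
```

>>> step_arm --pt "0.87 0.465 0 0 0 0 0" --pt "0.87 0.465 0 0 0 0 0" --pt "0.87 0.465 0 0 0 0 0" --pt "0.87 0.465 0 0 0 0 0" --pt "0.87 0.465 0 0 0 0 0" --pt "0.87 0.465 0 0 0 0 0"

```text
time_s: 2.7
ee_pos: [0.5453, 0.0701, 0.2305]
ee_rot: [-2.325, -2.112, 0.003]
wrist_force: [0.1, 0.2, 0.8]
opening: -0.0002
```

```bash
python3 - <<'E'
from h import *
st=r.state();print(st["ee_pos"],st["qpos"].round(2),st["wrist_force"])
c=r.camera("wrist");cv2.imwrite("pics/w1.png",c["frame"][:,:,::-1]);print(c["mtx"],c["position"],c["attitude"])
q=(.5975,.024,-.0965)
for k in CP:print(k,proj(c,world(q,CP[k]),True).round(1))
for t in("power","volt_middle","test"):
    for o in r.recognise(c,t)[:3]: print(t,np.round(o["point"],1),round(o["conf"],2))
E
```

```text
[0.54530592 0.07013172 0.23045657] [ 0.13  0.34  0.14  1.37 -0.    1.79] [0.09681852 0.17654102 0.7705684 ]
[[325.1922621    0.         285.64213968]
 [  0.         325.1922621  206.56943579]
 [  0.           0.           1.        ]] [0.55324058 0.14690995 0.37340754] [-0.30202127  0.01591741 -0.09525962]
rock [287.3  80.9]
kl [287.2 174.6]
km [287.1 227.1]
kr [287.  273.8]
test [286.8 350.1]
press [306.8  80.6]
power [292.7  77.5] 0.86
volt_middle [287.2 225.2] 0.94
test [381.2 344.4] 0.33
```

View pics/w1.png

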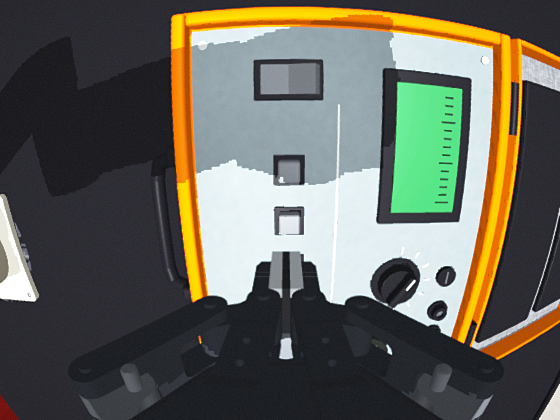

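The view shows the key centres at (289,170) and (289,222) and the rocker at (288,80). The pads point case-aligned, and the fit is off by about 3 mm in y, so I'm taking q≈(.5985,.0265,-.0965). Next I'll move above the rocker's rear half.

>>> step_arm --pt "0.51 0.085 0 0 0 0 0" --pt "0.51 0.085 0 0 0 0 0" --pt "0.51 0.085 0.2 0 0 0 0" --pt "0.51 0.085 0.4 0 0 0 0" --pt "0.51 0.085 0.45 0 0 0 0" --pt "0.51 0.085 0.45 0 0 0 0"

```text
time_s: 3.5
ee_pos: [0.5704, 0.168, 0.1399]
ee_rot: [-2.326, -2.109, 0.006]
wrist_force: [-0.3, -0.0, -0.4]
opening: 0.0002
```

```bash
python3 - <<'E'
from h import *
st=r.state();print(st["ee_pos"],st["wrist_force"])
q=(.5985,.0265,-.0965);print(world(q,CP["press"]))
a=r.camera("wrist");s=r.camera("scene");t=r.camera("top")
for n,c in(("w",a),("s",s),("t",t)): print(n,proj(c,np.array(st["ee_pos"]),n=="w"),proj(c,world(q,CP["press"]),n=="w"))
f=lambda im,x,y,w,h,k:cv2.resize(im[y:y+h,x:x+w],None,fx=k,fy=k,interpolation=cv2.INTER_CUBIC)
im=np.hstack([f(s["frame"],290,160,100,100,4),f(t["frame"],190,170,100,100,4)])
cv2.imwrite("pics/r1.png",im[:,:,::-1])
E
```

```text
[0.57041079 0.16800834 0.13993841] [-0.28233221 -0.01273528 -0.36208119]
[0.57217514 0.16970266 0.118     ]
w [284.9811201  269.27024767] [288.06525835 247.59508187]
s [336.67126239 214.6717023 ] [336.16829778 220.96637548]
t [217.50763134 205.37725143] [218.11714414 206.58751209]
```

View pics/r1.png

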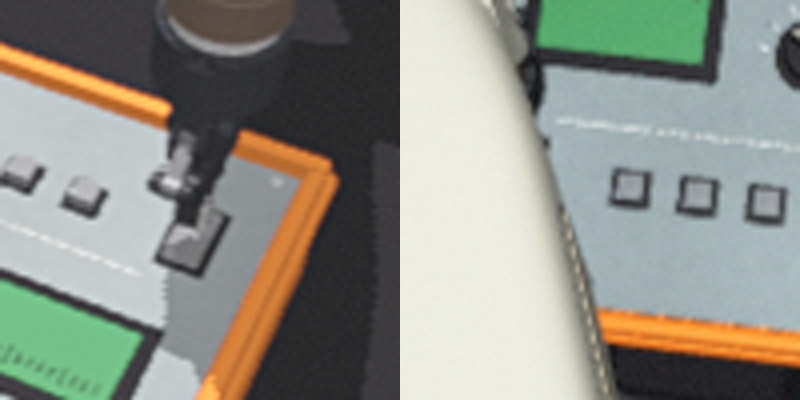

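Both views put the tip over the rear half of the rocker. I'll go down gently.

>>> step_arm --pt "0.005 0.005 0.06 0 0 0 0" --pt "0.005 0.005 0.09 0 0 0 0" --pt "0.005 0.005 0.1 0 0 0 0" --pt "0.005 0.005 0.11 0 0 0 0" --pt "0.005 0.005 0.12 0 0 0 0" --pt "0.005 0.005 0.13 0 0 0 0" --pt "0.005 0.005 0.13 0 0 0 0"

```text
time_s: 4.35
ee_pos: [0.5735, 0.1705, 0.1154]
ee_rot: [2.325, 2.112, 0.001]
wrist_force: [0.3, -1.6, 1.9]
opening: 0.0
```

>>> step_arm --pt "0 0 0.004 0 0 0 0" --pt "0 0 0.008 0 0 0 0" --pt "0 0 0.012 0 0 0 0" --pt "0 0 0.012 0 0 0 0"

```text
time_s: 4.75
ee_pos: [0.5733, 0.1707, 0.1131]
ee_rot: [2.325, 2.113, 0.001]
wrist_force: [1.3, -1.5, 2.2]
opening: -0.0002
```

>>> step_arm --pt "0 0 0.003 0 0 0 0" --pt "0 0 0.006 0 0 0 0" --pt "0 0 0.008 0 0 0 0" --pt "0 0 0.008 0 0 0 0"

```text
time_s: 5.15
ee_pos: [0.5734, 0.1707, 0.1125]
ee_rot: [2.325, 2.113, 0.002]
wrist_force: [-0.2, -1.4, 8.0]
opening: -0.0
```

The force rose to 8 N at z=112.5 mm, so the rocker is at its stop. I'll lift and go over the middle key.

>>> step_arm --pt "0 0 -0.1 0 0 0 0" --pt "0 0 -0.19 0 0 0 0" --pt "-0.61 -0.08 -0.19 0 0 0 0" --pt "-0.61 -0.08 -0.19 0 0 0 0" --pt "-0.61 -0.08 -0.19 0 0 0 0" --pt "-0.61 -0.08 -0.14 0 0 0 0" --pt "-0.61 -0.08 -0.14 0 0 0 0"

```text
time_s: 5.85
ee_pos: [0.5439, 0.0505, 0.1375]
ee_rot: [-2.324, -2.109, 0.004]
wrist_force: [1.2, 0.5, 0.8]
opening: -0.0
```

```bash
python3 - <<'E'
from h import *
st=r.state();print(st["ee_pos"],st["wrist_force"])
a=r.camera("wrist");s=r.camera("scene")
q=(.5985,.0265,-.0965);
for k in CP:print(k,proj(a,world(q,CP[k]),True).round(1))
print(proj(a,st["ee_pos"],True))
f=lambda im,x,y,w,h,k:cv2.resize(im[y:y+h,x:x+w],None,fx=k,fy=k,interpolation=cv2.INTER_CUBIC)
im=np.hstack([f(s["frame"],265,150,100,125,4),f(a["frame"],190,40,200,250,2)])
cv2.imwrite("pics/k1.png",im[:,:,::-1])
E
```

```text
[0.54387278 0.05048669 0.13746332] [1.17524235 0.48341268 0.75609998]
rock [288.4  24.4]
kl [288.4 168.9]
km [288.3 249.5]
kr [288.  315.3]
test [287.6 407.7]
press [318.9  22.5]
[284.99930228 269.25081709]
```

View pics/k1.png

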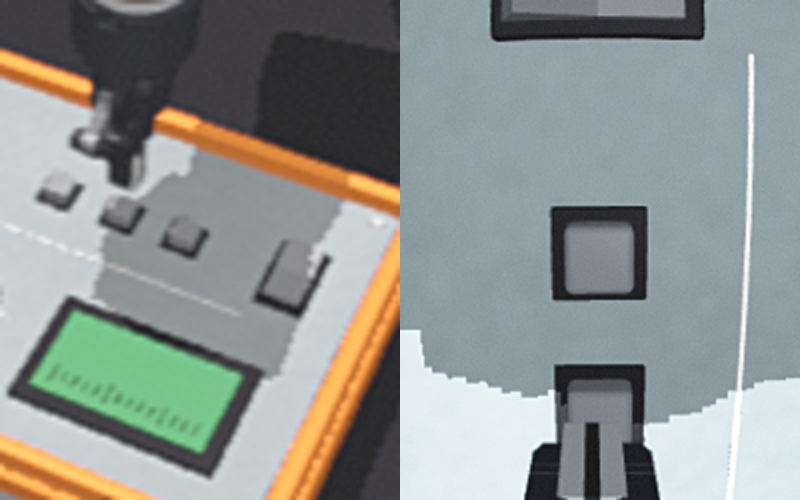

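The left key is seen at (289.5,168.5) against (288.4,168.9) predicted, so the fit is good. The rocker shows as tipped over. Now I'll press the middle key.

>>> step_arm --pt "0.005 0.01 0.05 0 0 0 0" --pt "0.005 0.01 0.09 0 0 0 0" --pt "0.005 0.01 0.105 0 0 0 0" --pt "0.005 0.01 0.115 0 0 0 0" --pt "0.005 0.01 0.122 0 0 0 0" --pt "0.005 0.01 0.128 0 0 0 0" --pt "0.005 0.01 0.128 0 0 0 0"

```text
time_s: 6.65
ee_pos: [0.5478, 0.0513, 0.1138]
ee_rot: [2.325, 2.112, 0.0]
wrist_force: [-0.0, -0.2, 0.3]
opening: 0.0003
```

>>> step_arm --pt "0 0 0.004 0 0 0 0" --pt "0 0 0.008 0 0 0 0" --pt "0 0 0.01 0 0 0 0" --pt "0 0 0.01 0 0 0 0"

```text
time_s: 7.05
ee_pos: [0.5478, 0.0512, 0.1118]
ee_rot: [2.325, 2.112, 0.001]
wrist_force: [-0.7, -0.1, 1.3]
opening: 0.0001
```

>>> step_arm --pt "0 0 0.003 0 0 0 0" --pt "0 0 0.006 0 0 0 0" --pt "0 0 0.009 0 0 0 0" --pt "0 0 0.009 0 0 0 0"

```text
time_s: 7.45
ee_pos: [0.5479, 0.0513, 0.1104]
ee_rot: [2.325, 2.112, 0.001]
wrist_force: [-0.3, -0.5, 4.8]
opening: 0.0003
```

>>> step_arm --pt "0 0 0.003 0 0 0 0" --pt "0 0 0.005 0 0 0 0" --pt "0 0 0.005 0 0 0 0"

```text
time_s: 7.75
ee_pos: [0.5479, 0.0512, 0.1096]
ee_rot: [2.325, 2.112, 0.001]
wrist_force: [-1.1, 0.3, 8.0]
opening: 0.0001
```

The force reached 8.0 N in the end spring, so the key is fully in. Next I'll lift and move over the test button.

>>> step_arm --pt "0 0 -0.1 0 0 0 0" --pt "0 0 -0.2 0 0 0 0" --pt "-0.675 -0.01 -0.2 0 0 0 0" --pt "-0.675 -0.01 -0.2 0 0 0 0" --pt "-0.675 -0.01 -0.2 0 0 0 0" --pt "-0.675 -0.01 -0.15 0 0 0 0" --pt "-0.675 -0.01 -0.15 0 0 0 0"

```text
time_s: 8.45
ee_pos: [0.5313, -0.0833, 0.1371]
ee_rot: [-2.325, -2.108, 0.003]
wrist_force: [-0.4, -0.1, -1.0]
opening: -0.0
```

```bash
python3 - <<'E'
from h import *
st=r.state();print(st["ee_pos"],st["wrist_force"])
a=r.camera("wrist");s=r.camera("scene")
q=(.5985,.0265,-.0965);print(world(q,CP["test"]))
for k in CP:print(k,proj(a,world(q,CP[k]),True).round(1))
f=lambda im,x,y,w,h,k:cv2.resize(im[y:y+h,x:x+w],None,fx=k,fy=k,interpolation=cv2.INTER_CUBIC)
im=np.hstack([f(s["frame"],225,140,100,125,4),f(a["frame"],190,40,200,250,2)])
cv2.imwrite("pics/t1.png",im[:,:,::-1])
E
```

```text
[ 0.53131582 -0.08325228  0.13707725] [-0.40847078 -0.14761261 -0.97739651]
[ 0.5326756  -0.08266569  0.12      ]
rock [ 286.7 -157.5]
kl [287.1 -75.4]
km [287.3  -3.6]
kr [287.5  81.4]
test [287.5 253.3]
press [ 312.  -161.9]
```

View pics/t1.png

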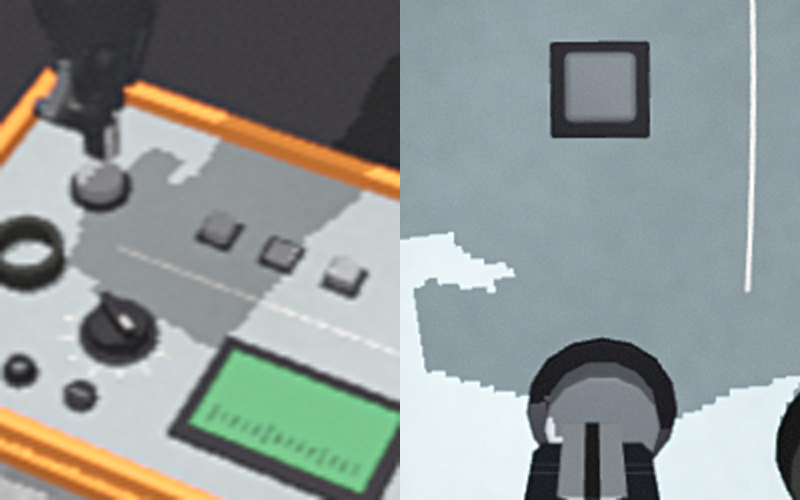

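The scene view shows the middle key sunk and the finger over the test button. I'll press it and release.

>>> step_arm --pt "0.003 0.007 0.05 0 0 0 0" --pt "0.003 0.007 0.08 0 0 0 0" --pt "0.003 0.007 0.095 0 0 0 0" --pt "0.003 0.007 0.11 0 0 0 0" --pt "0.003 0.007 0.12 0 0 0 0" --pt "0.003 0.007 0.125 0 0 0 0" --pt "0.003 0.007 0.125 0 0 0 0"

```text
time_s: 9.25
ee_pos: [0.5342, -0.0819, 0.1142]
ee_rot: [-2.324, -2.113, -0.001]
wrist_force: [-2.5, 3.5, 3.6]
opening: -0.0002
```

>>> step_arm --pt "0 0 0.005 0 0 0 0" --pt "0 0 0.01 0 0 0 0" --pt "0 0 0.01 0 0 0 0" --pt "0 0 0.01 0 0 0 0"

```text
time_s: 9.65
ee_pos: [0.5344, -0.0821, 0.1123]
ee_rot: [2.325, 2.113, 0.001]
wrist_force: [-2.6, 4.0, 5.4]
opening: -0.0002
```

>>> step_arm --pt "0 0 -0.1 0 0 0 0" --pt "0 0 -0.25 0 0 0 0" --pt "0 0 -0.5 0 0 0 0" --pt "0 -0.7 -0.6 0 0 0 0" --pt "0 -0.7 -0.6 0 0 0 0" --pt "0 -0.7 -0.6 0 0 0 0" --pt "0 -0.7 -0.6 0 0 0 0"

```text
time_s: 10.35
ee_pos: [0.3904, -0.0693, 0.2323]
ee_rot: [2.326, 2.111, -0.003]
wrist_force: [1.7, -0.5, 0.0]
opening: -0.0002
```

```bash
python3 - <<'E'
from h import *
st=r.state();print(st["time_s"],st["ee_pos"],st["wrist_force"])
s=r.camera("scene");a=cv2.resize(s["frame"][140:260,165:395],None,fx=3.4,fy=3.4,interpolation=cv2.INTER_CUBIC)
cv2.imwrite("pics/e.png",a[:,:,::-1])
E
```

```text
10.35 [ 0.39038219 -0.06930827  0.23232711] [ 1.70421191 -0.52354656  0.04766371]
```

View pics/e.png

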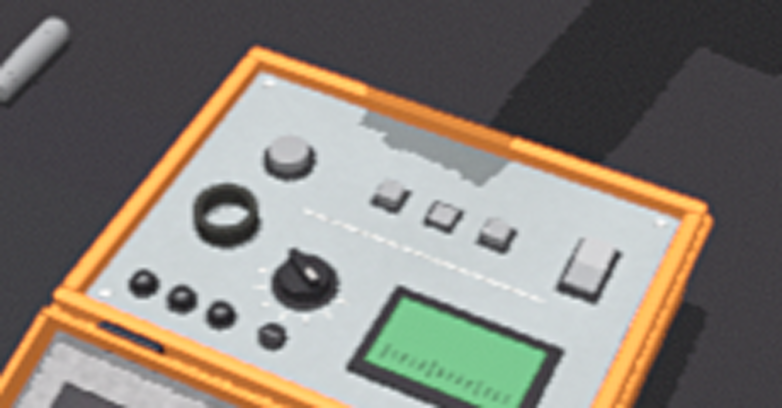

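The middle key at (443,216) is sunk and its neighbours are up. The rocker at (592,265) is tipped with its front raised, the test button at (290,157) is out, and the tape and dial haven't moved.

```bash
python3 -c "
from bench import r
print(r.finish_job())"
```

```text
the job is handed in; nothing more can be done
None
```

I did the three presses in the required order and handed the job in at about 10.4 s; it reports no verdict.

| Control | Force when pressed | Fingertip height at the end | What the last picture shows |
|---|---|---|---|
| Power rocker | about 8 N, at its stop | 112.5 mm | tipped over, front end raised |
| Middle voltage key | about 8 N, in its end spring | 109.6 mm | sunk below its neighbours |
| Test button | about 5.4 N, roughly 7 mm in | 112.3 mm | sprung back out |

- **Left alone:** In the last picture the left and right keys are up, and the dial and tape roll look unmoved. The visible part of the screwdriver looks unmoved too. That picture did not include the multimeter, but the arm never went near it.
- **Robot at hand-in:** The gripper was clear of the case and touching nothing. The vertical wrist force was about 0 N and the largest sideways reading was 1.7 N.
- **Disagreements:** The scene camera was about 3 pixels off from the top camera, so I used the wrist camera to correct the position. During the test press there was also a sideways force of about 4 N that I did not explain. It was gone after I lifted off.

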